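# Copy the slope of a tube rack with a locking bevel

## Robot

A 6-joint arm with a two-finger parallel gripper is mounted at the origin on the work surface. World frame = base frame: x ahead of the robot, y to its left, z up, the work surface at z = 0. Lengths are in m, angles in rad, forces in N, time in s.
With the tool pointing down it reaches from about 0.3 to 0.775 m from the base axis. Payload 14.6 kg.
Tool frame: the origin (TCP) lies at the very end of the fingers, on their centre line; the grasp point (between the pads) lies 19 mm behind it; y points along the fingers, z is the direction in which the jaws open and shut, and the axes are right-handed (so a half turn about y gives the same grasp; the last joint's range is limited). The gripper opens to 94 mm and grips with 3 to 60 N. Pads are 16 mm wide; open, the fingers measure 119 mm over their backs; the gripper's body (75 mm by 177 mm) begins 78 mm behind the grasp point.
Start: joints at [-1.321, 0.3, 1.521, -0, 1.321, -0.067], TCP at [0.171, -0.523, 0.205] pointing down, gripper open.
Joint ranges: [-3.03, 3.03], [-0.79, 2.21], [0.23, 2.52], [-1.04, 4.18], [0, 3.07], [-2.55, 2.55]. Speed limits (rad/s): [2.22, 2.22, 2.57, 3.14, 3.14, 3.14].

## Interface

Orientations are given as [roll, pitch, yaw] about the fixed x, y, z axes, in that order (R = Rz(yaw) Ry(pitch) Rx(roll)).
In Python, from station import get_obs, camera, hand_in, masks_of gives the robot as it stands.
- The arm moves only by the shell command python3 -m jog 'ROWS' [FORCE]. ROWS is text: rows parted by semicolons, each of 7 numbers parted by spaces: the shift along the world's x, y, z in mm, then the turn, a rotation vector about the world's x, y, z in degrees, then the closure, from 0 (fully open) to 1 (shut). A call has 1 to 10 rows; each row is the pose to reach, as a shift and turn from the pose measured when the call began; what a row does not reach only later rows make up. A row lasts 1/12 s, in which the tool goes at most 41.7 mm and 7.16 degrees, less where a joint would pass 70% of its speed; a pose out of reach is approached as far as the arm can. A call with a gripper value outside its range is refused whole. The fingers move at their own pace and stop on an object; FORCE is the grip in N (left out, the last holds). Time passes only in rows, so rows that repeat a pose let the fingers close. It gives the time, the measured TCP pose, the force and the opening at its end, in the units of the state.
- get_obs(): the state, without advancing time (a new reading comes with each control period).
- camera(name): name is "scene" or "top" or "wrist"; returns a dict with "img" (420x560x3 uint8, red, green, blue), "range_z" (420x560 float32, m along the optical axis (not along the pixel's ray), 0 where there is no reading), "fx", "fy", "cx", "cy" (pixels), "rvec" (rotation vector, rad) and "tvec" (3), from world to camera coordinates, as OpenCV has them. Camera axes: x right, y down, z forward; pixel columns grow to the right and rows downward; lengths in m; the calibration is good to about 2 mm. A picture is of the moment at which its call begins.
- hand_in(): hands the job in, once; it reports no verdict.
Trained networks look in the newest picture that a camera, given by its name, has taken for a name from the list of things; names that differ only in an ending like _2 or _b are one class to them, and where a whole thing is asked for, a point or a joint stands for the part that bears it (a point fixed in the world has none). Each returns a list of dicts, best first, with "conf" (0 to 1); they miss things now and then, are a little off and sometimes report something else, mostly with a low value. They report only what shows in the picture. A call takes as long as a camera call. They do not tell look-alikes from the thing itself.
- masks_of(thing, camera): "mask" (420x560 bool, what is visible of it) and "extent" ([left, top, right, bottom] in pixels, round what is visible of it).
The state is a dict: "time_s": time; "qpos": joint angles; "joint_vel": joint speeds; "tau": joint torques, N m; "ee_pos": TCP position; "eef_rot": TCP orientation; "force": force on the tool from outside, world axes, zero at the start; "moment": the same for the moment, N m; "grip_width": finger opening in m.
Only numpy, scipy, OpenCV 4.12 (cv2) and the standard library are available. Lean on these libraries where they do the work, as an engineer would, in place of code of your own. Each camera call takes 0.05 s, during which the arm holds its last target.

## Task

Lift the hinged bevel off its sloping rest and stand it on the bench at the white model rack, stock flat and pushed into the mouth of the rack's foot and butted squarely against its stop, so that the blade lies flush on the white board, and let go; then push the red lock knob fully down. Carry the locked bevel to the blue rack and push it home into that foot's mouth in the same way, so that the blade presses the blue board down to the model's slope, and leave the bevel standing there flat, locked and flush. Do not shift the model's board or disturb the glassware and other things on the bench.

Things in the scene. Friction and masses are not known exactly. Their poses are not given: they have to be found in the camera images.
- bevel: Loose bevel, about 0.59 kg. Stock: wooden block 100 long (x) x 30 wide (y) x 34 high (z), with a low nose 18 mm high on to 76 mm ahead; origin = centre of the 100 mm block's underside, x along it towards the blade, z up when standing flat. Grip it across its 30 mm width near the origin. It starts on the rest, nose up by 0.56 rad, yawed like the rest.
- stock_front (a point): Centre of the nose's front face at the sole, 76 mm ahead of the bevel's origin: this butts against the stop face of a rack's foot. On the nose two brass cheeks (30 mm wide over both, x = 48 to 76 mm, up to 48 mm above the sole) carry the hinge, with a yoke up to 62 mm.
- bevel_hinge (a point): Hinge axis of the bevel's blade (axis along the bevel's y), 66 mm ahead of the bevel's origin and 35 mm above its underside. Axes as the bevel.
- blade (a joint): Angle of the steel blade above the stock's x direction, rad: 0 = straight ahead, growing as the blade rises. Blade 16 mm wide, 6 mm thick, reaching 130 mm from the hinge; the plane of its underside passes through the hinge axis. Swings with light friction (0.045 N m) until locked, starts lower than the model's slope; once the lock knob is fully down over 0.4 N m is needed to turn it.
- blade_face (a point): Point on the blade's underside, on its centre line 90 mm from the hinge; x along the blade, z normal to it (up).
- lock (a joint): Travel of the bevel's red lock knob, m: 0 = up (free), 0.004 = fully down (locked). About 4 N pushes it straight down until it stops firmly (press with 12 to 15 N to be sure); a spring then keeps it clamped down. It stays up until pushed.
- lock_top (a point): Centre of the top of the red lock knob (24 mm diameter), straight above the bevel's hinge, 82 mm above the bevel's sole when up. Axes as the bevel.
- rest: Fixed dark steel rest for the bevel; origin = centre of its base plate's underside (130 x 70 x 8 mm); x = direction in which its ramp rises (0.56 rad). The ramp is 28 mm wide and 118 mm long, its surface is 46 mm above the bench at the centre, with a lip 12 mm high at its low end.
- model: Fixed model rack, white ribbed board, two tubes. Grey foot 14 mm high, 110 wide; origin on the bench below the board's pivot; x runs from the open front (facing the robot) to the board's rising end. Foot: stop face at x = +10 mm, solid on to 160; in front of it a mouth 52 mm wide between two prongs reaching to x = -16. Ears at y = +-46 carry the pivot. The racks may swap places, same yaw.
- model_pivot (a point): Pivot axis of the model's board (along y), 35 mm above the bench. The plane of the board's face passes through it; a bevel pushed into the mouth and butted squarely against the stop face has its hinge on this axis.
- model_board (a joint): Slope of the model's board, rad, 0 = level, growing as its far end rises; stiff, must not be moved.
- model_face (a point): Point on the white board's face, 90 mm from its pivot on the centre line; x up the slope, z normal to the face. The board is 84 mm wide, reaches from 25 to 150 mm from the pivot; a clear lane 45 mm wide runs up its middle between ribs 9 mm high (tubes in the outer grooves to 12 mm).
- bed: The rack to be set: same foot, ears, sizes and frame as the model's, but a blue board with no tubes.
- bed_pivot (a point): Pivot axis of the blue board, as for the model.
- bed_board (a joint): Slope of the blue board, rad; starts steeper than the model and stays where it is left (friction 0.16 N m).
- bed_face (a point): Point on the blue board's face, 90 mm from its pivot on the centre line; x up the slope, z normal to the face. Board, lane and ribs as the model's.
- blue_bottle: Bystander: small blue bottle, 44 mm diameter, 85 mm high; origin = centre of underside (all bystanders).
- beaker: Bystander: glass beaker, 48 mm diameter, 60 mm high.
- flask: Bystander: conical flask, 64 mm diameter, 88 mm high.
- amber_bottle: Bystander: amber bottle, 60 mm diameter, 130 mm high.
- stopper_box: Bystander: cardboard box 70 x 50 x 35 mm.
- spatula: Bystander: spatula 170 mm long lying flat along its x.
- jar: Bystander: glass jar with white cap, 60 mm diameter, 70 mm high.
There are look-alikes about, which are no part of the job. Leave any orange or turquoise look-alike of the model alone.

How it is judged:
On the way, in this order (a step that is already met when the one before it is completed fails the run):
1. the bevel stands flat at the model's foot, let go, with its blade flush on the white board and the lock still up (distance between bevel_hinge and model_pivot below 0.012 m and angle between bevel's own z axis and vertical below 0.05 rad and angle between the z axis of blade_face and the z axis of model_face, either way round below 0.05 rad and contact force between bevel and the fingers below 0.1 N and value of joint lock below 0.002 m), for 0.1 s.
2. the lock knob is pushed down while the bevel stands set at the model (value of joint lock above 0.0038 m and distance between bevel_hinge and model_pivot below 0.012 m and angle between bevel's own z axis and vertical below 0.05 rad and angle between the z axis of blade_face and the z axis of model_face, either way round below 0.05 rad), for 0.1 s.
At the end, for the whole second after the job is handed in: the blue board has the model's slope within 0.05 rad; the bevel stands at rest flat on the bench (within 0.05 rad), locked (knob down at least 3.8 mm), its hinge within 12 mm of the blue rack's pivot, and its blade flush on the blue board within 0.05 rad (value of joint lock above 0.0038 m and distance between bevel_hinge and bed_pivot below 0.012 m and angle between bevel's own z axis and vertical below 0.05 rad and angle between the z axis of blade_face and the z axis of bed_face, either way round below 0.05 rad and angle between the z axis of bed_face and the z axis of model_face, either way round below 0.05 rad and linear speed of bevel below 0.02 m/s); the robot touches nothing.
It fails at once if the model's board is shifted by more than 4 mm (distance of model_face from where it was at the start of the episode above 0.004 m).
It fails at once if a bystander is pushed more than 20 mm or tipped (distance of any of blue_bottle, beaker, flask, amber_bottle, stopper_box, spatula, jar from where it was at the start of the episode above 0.02 m or angle between any of blue_bottle, beaker, flask, amber_bottle, jar's own z axis and vertical above 0.4 rad).
It also fails if it takes over 58 s, if anything falls off the work surface, if the arm or the gripper's body presses on something with over 40 N, if the wrist force passes 120 N, or if a joint passes its speed limit or range.

## Working session

There is one attempt and no reset: what is moved stays moved. The work goes in short steps, Python scripts to look and compute and a shell command to move; the robot and the scene stay as the last step left them, time stands still between calls to the robot, and variables do not carry over. Pictures are saved under pics/ and viewed, and the job is handed in when it is done.

```bash
ls; mkdir -p pics
cat > h.py <<'E'
import numpy as np, cv2, json
from station import get_obs, camera, masks_of
def snap(n,f=None):
    c=camera(n)
    if f: cv2.imwrite('pics/'+f+'.png',c['img'][:,:,::-1])
    return c
def cloud(c):
    R,_=cv2.Rodrigues(np.array(c['rvec'],float)); t=np.array(c['tvec'],float).ravel()
    z=c['range_z']; v,u=np.mgrid[0:z.shape[0],0:z.shape[1]]
    P=np.stack([(u-c['cx'])/c['fx']*z,(v-c['cy'])/c['fy']*z,z],-1)
    W=(P-t)@R
    W[z<=0]=np.nan
    return W
E
python3 - <<'E'
from h import *
print(get_obs())
for n in ['scene','top','wrist']:
    c=snap(n,n+'0')
    np.savez(n+'0.npz',**c)
    for th in ['bevel','rest','model','bed','blade','lock']:
        if n!='wrist':
            for m in masks_of(th,n): print(n,th,round(m['conf'],2),m['extent'],np.round(np.nanmedian(cloud(c)[m['mask']],0),3))
E
```

```text
pics
{'time_s': 0.0, 'qpos': array([-1.32058851e+00,  3.00463464e-01,  1.52161418e+00,  1.03880095e-05,
        1.32069980e+00, -6.66015513e-02]), 'joint_vel': array([ 3.79769933e-04,  1.00823546e-03, -2.36492554e-06,  4.04140573e-04,
       -4.61712176e-04,  6.24534768e-04]), 'tau': array([-4.21902223e-03, -5.31807446e+01, -3.52741277e+01,  7.06428546e-02,
        2.44482147e-02, -1.15730440e-04]), 'ee_pos': array([ 0.17127529, -0.52236045,  0.20487652]), 'eef_rot': array([-1.57197783e+00,  8.88904606e-05, -2.82478592e+00]), 'force': array([-0.04829987,  0.79568401, -0.06679204]), 'moment': array([-0.00099494, -0.02543586, -0.01201311]), 'grip_width': 0.09400516893540352}
scene bevel 0.69 [287.5, 258.2, 321.5, 312.4] [ 0.684 -0.021  0.124]
scene rest 0.97 [280.5, 265.7, 318.0, 318.0] [ 0.676 -0.032  0.007]
scene rest 0.57 [186.6, 269.2, 247.0, 347.2] [ 0.659 -0.222  0.015]
scene model 0.91 [101.5, 191.2, 159.3, 252.6] [ 0.336 -0.382  0.034]
scene model 0.7 [186.5, 271.1, 248.9, 350.8] [ 0.659 -0.222  0.015]
scene model 0.61 [286.3, 141.2, 344.6, 205.2] [0.349 0.155 0.034]
scene mode
[... 280 characters left out ...]
9.5, 248.8, 348.3] [ 0.659 -0.222  0.015]
scene blade 0.25 [369.9, 231.5, 423.2, 251.5] [0.668 0.229 0.12 ]
scene lock 0.54 [300.5, 267.0, 303.1, 273.1] [ 0.668 -0.016  0.151]
top bevel 0.81 [267.7, 111.0, 282.3, 181.4] [ 0.663 -0.018  0.123]
top rest 0.6 [260.8, 148.1, 283.0, 188.0] [ 0.643 -0.012  0.007]
top model 0.82 [201.3, 237.0, 237.5, 289.2] [0.327 0.158 0.033]
top model 0.78 [316.1, 145.7, 352.7, 204.1] [ 0.621 -0.213  0.069]
top model 0.73 [362.7, 239.1, 408.0, 302.4] [ 0.312 -0.381  0.034]
top bed 0.88 [180.0, 130.6, 222.0, 184.3] [0.659 0.219 0.065]
top blade 0.49 [274.1, 110.1, 283.2, 144.4] [ 0.73  -0.022  0.159]
top lock 0.59 [271.1, 145.2, 278.9, 157.3] [ 0.662 -0.016  0.151]
```

View pics/scene0.png

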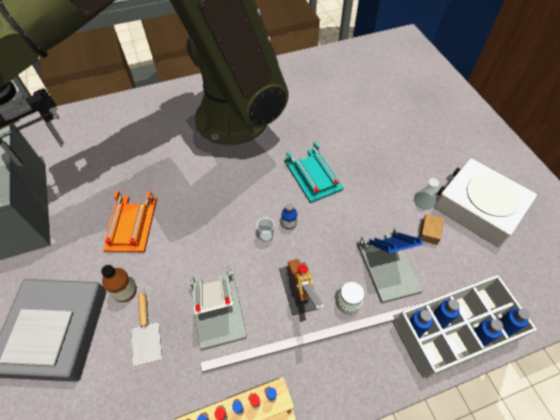

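View pics/top0.png

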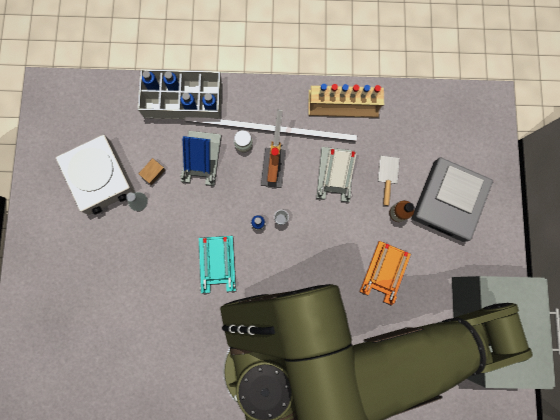

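View pics/wrist0.png

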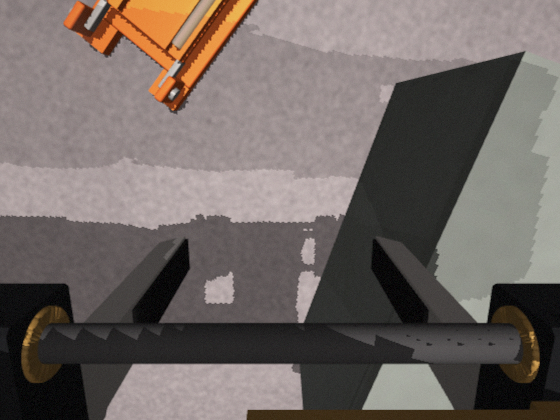

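Run:
```python
import cv2
a=cv2.imread('pics/top0.png')[90:215,150:380]; cv2.imwrite('pics/t0z.png',cv2.resize(a,None,fx=3.4,fy=3.4,interpolation=cv2.INTER_CUBIC))
a=cv2.imread('pics/scene0.png')[200:360,160:460]; cv2.imwrite('pics/s0z.png',cv2.resize(a,None,fx=2.6,fy=2.6,interpolation=cv2.INTER_CUBIC))
```

```text
(no output)
```

View pics/t0z.png

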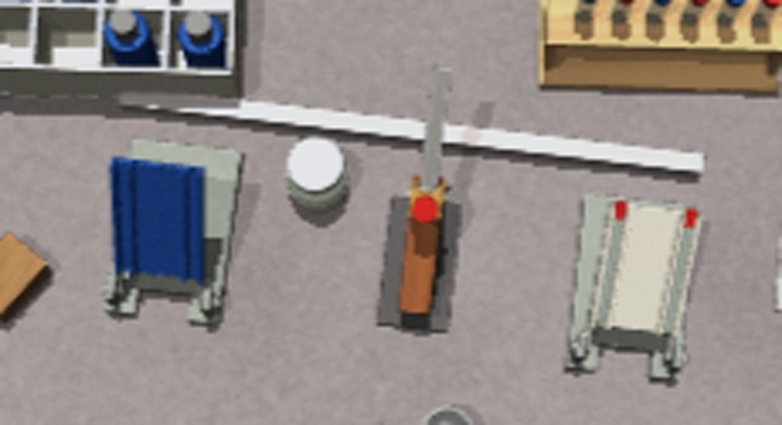

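View pics/s0z.png

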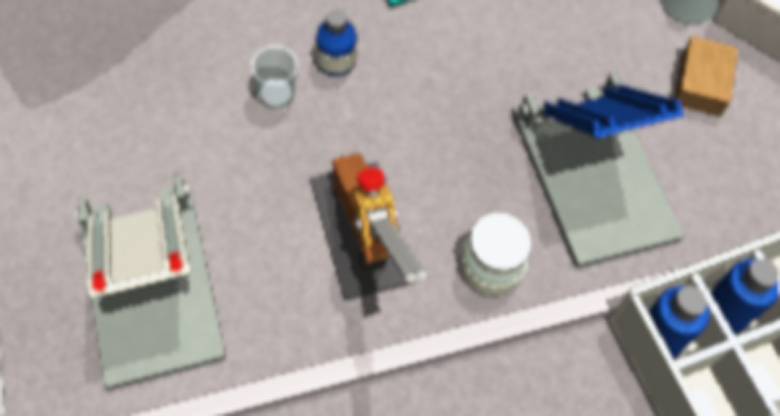

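The white model is on the right at about top px (335,175) and the blue bed on the left at (200,158). The bevel sits on its rest between them at (273,150), with the jar at (243,140). The orange and turquoise racks are decoys. Next I'll fit the poses.

```bash
cat > fit.py <<'E'
from h import *
def load(n): return dict(np.load(n+'.npz'))
def region(W,x0,x1,y0,y1,z0,z1):
    return (W[...,0]>x0)&(W[...,0]<x1)&(W[...,1]>y0)&(W[...,1]<y1)&(W[...,2]>z0)&(W[...,2]<z1)
E
python3 - <<'E'
from fit import *
for n in ['top0','scene0']:
    c=load(n); W=cloud(c)
    print(n,'cam pos',-cv2.Rodrigues(c['rvec'])[0].T@c['tvec'].ravel(), 'table z',np.nanmedian(W[region(W,0.45,.6,-.1,.1,-.02,.02)][:,2]))
    for nm,r in [('model',(.48,.8,-.32,-.12)),('bed',(.48,.82,.12,.32))]:
        P=W[region(W,*r,.008,.02)]
        rect=cv2.minAreaRect((P[:,:2]*1000).astype(np.float32)); print(nm,len(P),rect)
        P=W[region(W,*r,.03,.25)]; print(P.min(0),P.max(0))
    P=W[region(W,.55,.85,-.06,.03,.003,.02)]; print('rest',len(P),cv2.minAreaRect((P[:,:2]*1000).astype(np.float32)))
E
```

```text
top0 cam pos [0.26579375 0.01574145 1.53154033] table z -0.0004885806576723862
model 676 ((631.9351196289062, -217.7255401611328), (297.68963623046875, 191.05606079101562), 0.09455782175064087)
[ 0.5422485  -0.26853389  0.03070489] [ 0.7548175  -0.16120305  0.14406404]
bed 763 ((657.0525512695312, 223.033935546875), (199.4366912841797, 313.2536315917969), 88.56840515136719)
[0.5852818  0.16902986 0.03005948] [0.81908894 0.31986706 0.15868679]
rest 646 ((699.3406372070312, -14.862232208251953), (89.114990234375, 298.47967529296875), 89.93620300292969)
scene0 cam pos [ 1.01880587 -0.19238667  0.97989777] table z -0.0005600611597513366
model 2124 ((660.4113159179688, -194.59231567382812), (170.9388427734375, 228.9940185546875), 84.24908447265625)
[ 0.54404049 -0.26799053  0.03002515] [ 0.68267586 -0.16020429  0.14147758]
bed 2276 ((702.6683959960938, 203.529541015625), (158.74070739746094, 236.1730194091797), 87.53019714355469)
[0.58903513 0.16965341 0.03025236] [0.81998837 0.31952002 0.15825393]
rest 831 ((708.2481689453125, -15.060325622558594), (283.28338623046875, 89.11746978759766), 0.26004377007484436)
```

```bash
python3 - <<'E'
from fit import *
c=load('wrist0'); R=cv2.Rodrigues(c['rvec'])[0]; print(-R.T@c['tvec'].ravel(),R, c['fx'],c['cx'])
E
python3 -m jog '30 30 60 0 0 -3 0;65 60 110 0 0 -6 0;95 90 150 0 0 -10 0;130 120 180 0 0 -13 0;165 150 190 0 0 -16 0;200 180 200 0 0 -20 0;230 210 200 0 0 -23 0;260 240 200 0 0 -26 0;290 270 200 0 0 -26 0;315 300 200 0 0 -26 0'
```

```text
[ 0.23933137 -0.49984243  0.38466095] [[ 3.11734174e-01 -9.50169355e-01  3.41503950e-05]
 [-9.21199826e-01 -3.02220963e-01  2.45057891e-01]
 [-2.32836177e-01 -7.64243784e-02 -9.69508447e-01]] 371.9718977135105 279.9867257467326
time_s: 1.58
ee_pos: [0.427, -0.2832, 0.398]
eef_rot: [-1.57, 0.001, 3.004]
force: [0.6, -1.5, -1.3]
grip_width: 0.0941
```

```bash
python3 -m jog '30 30 0 0 0 0 0;60 50 0 0 0 0 0;90 60 0 0 0 0 0;110 60 0 0 0 0 0;110 60 0 0 0 0 0;110 60 0 0 0 0 0'
python3 - <<'E'
from fit import *
c=snap('wrist','w1'); np.savez('w1.npz',**c)
E
```

```text
time_s: 2.08
ee_pos: [0.5373, -0.223, 0.3972]
eef_rot: [-1.571, -0.0, 3.005]
force: [-1.3, 0.4, 0.1]
grip_width: 0.0941
```

View pics/w1.png

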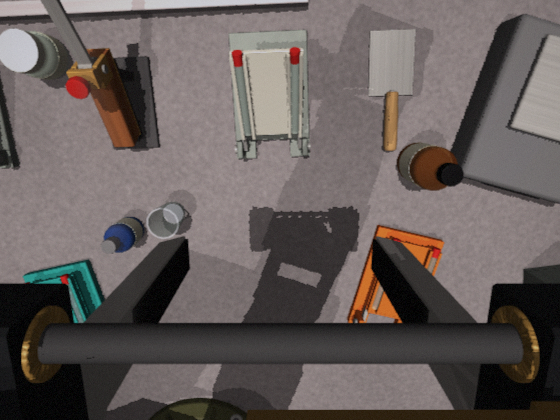

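This view shows the model squarely at px (270,95) and the bevel at (110,95). Next I'll look from above the middle.

```bash
python3 -m jog '0 40 0 0 0 0 0;0 80 0 0 0 0 0;0 120 0 0 0 0 0;0 160 0 0 0 0 0;0 200 0 0 0 0 0;0 240 0 0 0 0 0;0 280 0 0 0 0 0;0 310 0 0 0 0 0;0 310 0 0 0 0 0;0 310 0 0 0 0 0'
python3 - <<'E'
from fit import *
c=snap('wrist','w2'); np.savez('w2.npz',**c)
E
```

```text
time_s: 2.97
ee_pos: [0.536, 0.087, 0.3983]
eef_rot: [-1.57, 0.001, 3.005]
force: [-0.2, -0.7, 0.4]
grip_width: 0.094
```

View pics/w2.png

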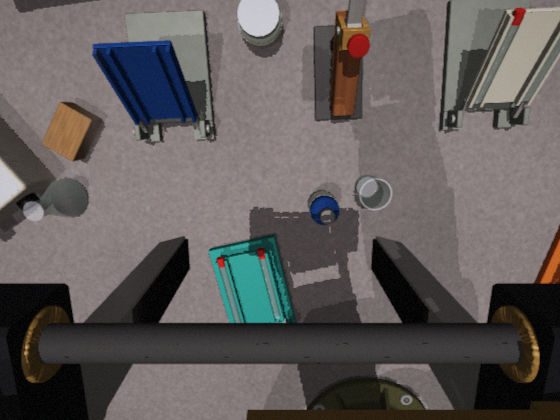

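```bash
cat > pose.py <<'E'
from fit import *
from scipy.optimize import minimize
FOOT=np.array([[160,55],[-16,55],[-16,26],[10,26],[10,-26],[-16,-26],[-16,-55],[160,-55]],float)
BASE=np.array([[65,35],[-65,35],[-65,-35],[65,-35]],float)
def raster(poly):
    g=np.zeros((600,600),np.uint8); cv2.fillPoly(g,[np.round(poly*1+300).astype(np.int32)],1)
    din=cv2.distanceTransform(g,cv2.DIST_L2,5); dout=cv2.distanceTransform(1-g,cv2.DIST_L2,5)
    return din-dout   # +inside
def fitpoly(W,poly,zlo,zhi,g0,rad=170):
    sd=raster(poly)
    xy=W[:,:2]*1000; near=np.hypot(*(xy-np.array(g0[:2])).T)<rad
    hi=xy[near&(W[:,2]>zlo)&(W[:,2]<zhi)]; lo=xy[near&(W[:,2]<zlo-0.004)&(W[:,2]>-.01)]
    from scipy.ndimage import map_coordinates
    def d(p,q):
        c,s=np.cos(q[2]),np.sin(q[2]); e=p-q[:2]
        l=np.stack([e[:,0]*c+e[:,1]*s,-e[:,0]*s+e[:,1]*c],1)
        return map_coordinates(sd,[l[:,1]+300,l[:,0]+300],order=1,mode='nearest')
    def cost(q):
        return np.minimum(np.maximum(-d(hi,q),0),12).sum()+np.minimum(np.maximum(d(lo,q),0),12).sum()
    best=None
    for y in np.linspace(-.35,.35,8):
        r=minimize(cost,[g0[0],g0[1],g0[2]+y],method='Nelder-Mead',options=dict(initial_simplex=np.array([[g0[0],g0[1],g0[2]+y],[g0[0]+15,g0[1],g0[2]+y],[g0[0],g0[1]+15,g0[2]+y],[g0[0],g0[1],g0[2]+y+.1]]),xatol=.05,fatol=.1))
        if best is None or r.fun<best.fun: best=r
    return best.x,best.fun,len(hi),len(lo)
def local(W,q):
    c,s=np.cos(q[2]),np.sin(q[2]); e=W[:,:2]*1000-np.array(q[:2])
    return np.stack([e[:,0]*c+e[:,1]*s,-e[:,0]*s+e[:,1]*c,W[:,2]*1000],1)
def pts(n):
    W=cloud(load(n)).reshape(-1,3); return W[~np.isnan(W[:,0])]
E
python3 - <<'E'
from pose import *
for n in ['w1','w2','top0','scene0']:
    W=pts(n)
    for nm,g in [('model',(560,-215,-.13)),('bed',(605,220,-.1))]:
        x,f,a,b=fitpoly(W,FOOT,.0095,.0185,g,260 if 0 else 200)
        L=local(W,x); B=L[(abs(L[:,1])<18)&(L[:,0]>5)&(L[:,0]<150)&(L[:,2]>42)]
        sl=np.arctan2(B[:,2]-35,B[:,0]) if len(B) else np.array([np.nan])
        pf=np.polyfit(B[:,0],B[:,2],1) if len(B)>10 else [np.nan]*2
        print(n,nm,np.round(x,3),round(f),a,b,'slope',np.median(sl),np.arctan(pf[0]),'z@0',pf[1])
    x,f,a,b=fitpoly(W,BASE,.0055,.0105,(655,-15,-.1),120); print(n,'rest',np.round(x,3),round(f),a,b)
E
```

```text
w1 model [ 5.58903e+02 -2.13325e+02 -9.50000e-02] 9443 3459 43232 slope 1.5532662365803294 -1.363074772943648 z@0 516.6601256076082
w1 bed [ 6.02566e+02  2.36081e+02 -8.30000e-02] 2300 600 19220 slope nan nan z@0 nan
w1 rest [ 6.48955e+02 -1.18830e+01 -9.20000e-02] 1280 2097 12981
w2 model [ 5.59442e+02 -2.13810e+02 -9.50000e-02] 1233 5275 31599 slope 0.6898831294818972 0.6836679242403477 z@0 35.695305095936455
w2 bed [ 6.03292e+02  2.36006e+02 -9.30000e-02] 4522 5148 39051 slope 0.9021375133342918 0.8922444770134121 z@0 36.3365232831745
w2 rest [ 6.4926e+02 -1.3026e+01 -9.3000e-02] 27 1987 13642
top0 model [ 5.59773e+02 -2.16001e+02 -9.70000e-02] 2497 618 8673 slope 0.6868386182097115 0.6837955126514605 z@0 35.47964298896574
top0 bed [ 6.03194e+02  2.33565e+02 -8.80000e-02] 1427 628 8390 slope 0.8993530324870365 0.8856400690901329 z@0 36.87273198483625
top0 rest [ 6.49086e+02 -1.45620e+01 -1.00000e-01] 1324 333 2173
scene0 model [ 5.58905e+02 -2.14237e+02 -9.60000e-02] 3136 2103 14119 slope 0.677037335780573 0.6790581038157613 z@0 34.57822747898393
scene0 bed [ 6.03292e+02  2.35668e+02 -9.40000e-02] 1626 2227 10878 slope 0.887747608791722 0.8835067715196988 z@0 35.00915414515535
scene0 rest [ 6.49063e+02 -1.25600e+01 -9.40000e-02] 57 496 4260
```

Run:
```python
from pose import *
q=(649.2,-12.7,-.094); a=.56
for n in ['w2','w1','scene0']:
    L=local(pts(n),q); L=L[(abs(L[:,1])<40)&(L[:,2]>15)&(abs(L[:,0])<220)]
    s=L[:,0]*np.cos(a)+(L[:,2]-46)*np.sin(a); h=-L[:,0]*np.sin(a)+(L[:,2]-46)*np.cos(a)
    T=(h>29)&(h<38)&(s<30)&(s>-80)
    print(n,T.sum(),'top h',np.median(h[T]),'s range',np.percentile(s[T],[0,1,5,95]),'y',np.percentile(L[T,1],[1,50,99]))
    B=T; print('slope top',np.polyfit(s[B],h[B],1), 'yaw resid',np.polyfit(s[B],L[B,1],1))
    K=(h>75)&(h<90)&(s<110); print('knob',K.sum(),np.median(h[K]),s[K].min() if K.any() else 0,s[K].max() if K.any() else 0,np.percentile(L[K,1],[0,50,100]) if K.any() else 0)
    import sys
    bb=(s>75)&(h>0)&(abs(L[:,1])<12); print('blade',np.polyfit(s[bb],h[bb],1))
    lo=(s<-40)&(h<28); print('rear', np.round(np.histogram(s[lo],np.arange(-80,-30,4))[0]))
```

```text
w2 1281 top h 34.12686352064367 s range [-49.98144511 -47.82486696 -43.94621301  26.63047617] y [-14.19251378   0.86224518  15.07394908]
slope top [-1.78189325e-03  3.40574755e+01] yaw resid [0.0023054  0.81327375]
knob 546 82.08688985831225 -173.58579022783326 78.22183067521887 [-39.97437942   0.43414721  39.90763374]
blade [-3.06083369e-02  5.08397043e+01]
rear [ 0  0  0  0  0  2  3  2  8 10  0  0]
w1 1199 top h 34.133931838080855 s range [-49.30157816 -47.77436165 -44.17120786  26.61216047] y [-15.1567627   -1.99708642  13.89826645]
slope top [-6.28698264e-04  3.39785783e+01] yaw resid [-0.00219175 -1.69916545]
knob 699 82.13833986055829 -190.31767796135478 78.18019719294138 [-39.71813157  -1.61956073  39.79501179]
blade [ 0.22840293 25.7358965 ]
rear [ 0  0  0  0  0  3 17 10 22 27  0  0]
scene0 142 top h 32.89100451208077 s range [-49.91166283 -48.44591381 -45.35025949  17.13991042] y [-15.37360759  -5.63047046  12.89166596]
slope top [-2.27285698e-03  3.28267843e+01] yaw resid [-0.18225638 -7.66887103]
knob 164 81.23895049603169 -175.69518113418394 80.14535128301047 [-39.93438011  -0.09019601  39.5123185 ]
blade [ 0.19636547 29.38711183]
rear [0 0 0 0 0 0 1 0 3 3 0 0]
```

```bash
cat > plan.py <<'E'
import numpy as np
from scipy.spatial.transform import Rotation as R
from station import get_obs
def plan(p,yaw,pitch,h=3,ret=False):
    """bevel-origin target p (mm), yaw, nose-up pitch; TCP h mm above sole."""
    o=get_obs(); Rc=R.from_euler('xyz',o['eef_rot'])
    Rb=R.from_euler('z',yaw)*R.from_euler('y',-pitch)
    b=Rb.as_matrix()
    Rt=R.from_matrix(np.stack([-b[:,0],-b[:,2],-b[:,1]],1))
    t=np.array(p)+h*b[:,2]
    d=t-o['ee_pos']*1000; rv=(Rt*Rc.inv()).as_rotvec(degrees=True)
    print('shift',np.round(d,1),'turn',np.round(rv,2))
E
python3 - <<'E'
from plan import *
from pose import *
plan((649.2,-12.7,46),-.094,.56,3)
plan((649.2,-12.7,46),-.094,.56,80)
W=pts('w2'); 
for n,(x,y) in dict(jar=(700,70)).items():
    P=W[(abs(W[:,0]-.70)<.06)&(abs(W[:,1]-.075)<.06)&(W[:,2]>.03)]*1000; print(P.min(0),P.max(0),np.median(P,0))
E
```

```text
shift [ 111.4  -98.6 -349.7] turn [ -3.67 -31.81   2.44]
shift [  70.7  -94.7 -284.5] turn [ -3.67 -31.81   2.44]
[697.47632852  59.98068664  30.07671275] [745.80346779 119.50380131  72.95505661] [720.38245293  89.82470718  69.65986845]
```

```bash
python3 -m jog '8 -15 -35 -0.6 -5.3 0.4 0.35;16 -30 -75 -1.2 -10.6 0.8 0.35;25 -48 -115 -1.8 -15.9 1.2 0.35;34 -65 -155 -2.5 -21.2 1.6 0.35;45 -80 -195 -3.1 -26.5 2 0.35;55 -90 -230 -3.7 -31.8 2.4 0.35;65 -94.7 -260 -3.7 -31.8 2.4 0.35;70.7 -94.7 -284.5 -3.7 -31.8 2.4 0.35;70.7 -94.7 -284.5 -3.7 -31.8 2.4 0.35;70.7 -94.7 -284.5 -3.7 -31.8 2.4 0.35'
python3 - <<'E'
from plan import *
from h import *
plan((649.2,-12.7,46),-.094,.56,3)
snap('wrist','w3');snap('scene','s3')
print(get_obs()['grip_width'])
E
```

```text
time_s: 3.85
ee_pos: [0.6059, -0.0103, 0.1123]
eef_rot: [-1.57, 0.556, 3.045]
force: [-0.3, 0.3, -0.0]
grip_width: 0.0611
shift [ 41.7  -2.2 -63.8] turn [ 0.02 -0.24  0.18]
0.061113358289783454
```

View pics/w3.png

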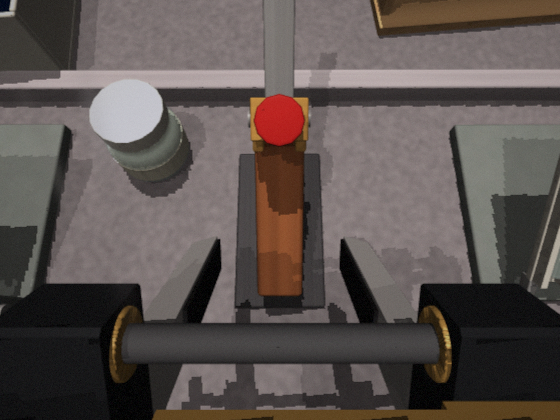

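View pics/s3.png

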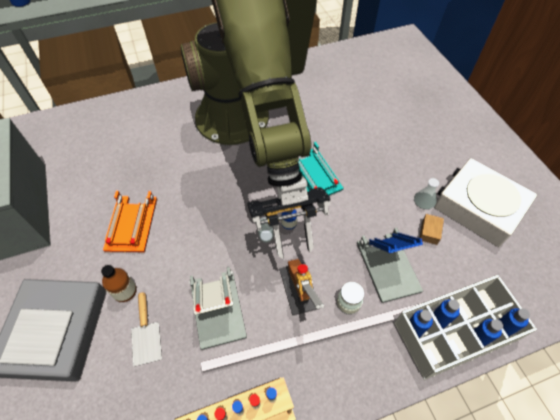

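Stock is centred between the fingers at px (280,220). Now I'll descend and grip.

```bash
python3 -m jog '10 -0.5 -16 0 0 0 0.35;20 -1 -32 0 0 0 0.35;30 -1.6 -48 0 0 0 0.35;38 -2.2 -59 0 0 0 0.35;41.5 -2.2 -63.5 0 0 0 0.35;41.5 -2.2 -63.5 0 0 0 0.35;41.5 -2.2 -63.5 0 0 0 0.8;41.5 -2.2 -63.5 0 0 0 0.8;41.5 -2.2 -63.5 0 0 0 0.8;41.5 -2.2 -63.5 0 0 0 0.8' 35
python3 -m jog '0 0 0 0 0 0 0.8;0 0 0 0 0 0 0.8;-5 0 10 0 0 0 0.8;-12 0 30 0 0 0 0.8;-20 0 60 0 0 0 0.8;-30 0 90 0 0 0 0.8;-35 0 120 0 0 0 0.8;-35 0 120 0 0 0 0.8'
python3 - <<'E'
from h import *
snap('scene','s4');snap('wrist','w4')
E
```

```text
time_s: 4.78
ee_pos: [0.6492, -0.0116, 0.0539]
eef_rot: [-1.57, 0.564, 3.046]
force: [-0.9, -0.9, 0.0]
grip_width: 0.0378
time_s: 5.45
ee_pos: [0.615, -0.0115, 0.1795]
eef_rot: [-1.571, 0.57, 3.046]
force: [0.3, -0.4, -4.7]
grip_width: 0.0299
```

View pics/w4.png

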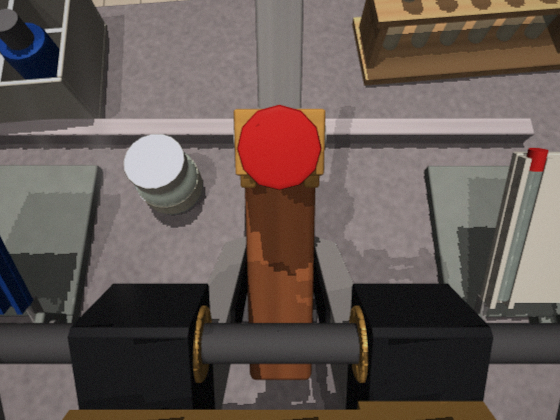

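View pics/s4.png

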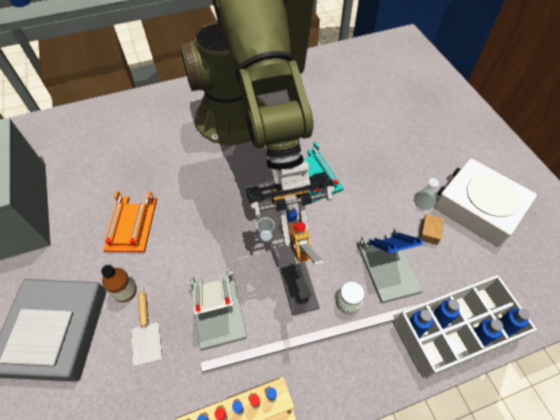

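Bevel is held and the rest is empty. I'll measure where the bevel sits in the grip.

```bash
cat > ingrip.py <<'E'
from plan import *
from pose import *
def run(c):
    o=get_obs(); Rt=R.from_euler('xyz',o['eef_rot']).as_matrix()
    W=cloud(c)*1000; L=(W-o['ee_pos']*1000)@Rt   # tool frame
    B=np.stack([-L[...,0],-L[...,2],-L[...,1]],-1) # bevel-like axes, origin TCP
    im=c['img'].astype(int); red=(im[...,0]>150)&(im[...,1]<60)&(im[...,2]<60)&(abs(B[...,0]-64)<25)&(abs(B[...,1])<25)
    K=B[red]; K=K[abs(K[:,2]-np.nanmedian(K[:,2]))<3]
    print('knob ctr',np.round((np.nanpercentile(K,1,axis=0)+np.nanpercentile(K,99,axis=0))/2,1),np.round(np.nanmedian(K,0),1),len(K),'x rng',np.percentile(K[:,0],[0,100]))
    T=(abs(B[...,1])<13)&(B[...,0]>-60)&(B[...,0]<42)&(B[...,2]>18)&(B[...,2]<40)
    P=B[T]; print('top',len(P),np.median(P[:,2]),'pitch(h vs x)',np.polyfit(P[:,0],P[:,2],1),'xmin',np.percentile(P[:,0],[0,1]))
    print('ctrline', [ (x,np.round(np.median(P[abs(P[:,0]-x)<4,1]),2)) for x in (-30,-10,10,25) if (abs(P[:,0]-x)<4).any()])
    Bl=(abs(B[...,1])<6)&(B[...,0]>90)&(B[...,0]<190)&(B[...,2]>-20); P=B[Bl]
    if len(P)>20: print('blade',np.polyfit(P[:,0],P[:,2],1),P[:,0].max())
if __name__=='__main__':
    run(camera('wrist'))
E
python3 ingrip.py
```

```text
knob ctr [62.7  1.1 76. ] [62.8  1.  76.1] 5154 x rng [51.27867867 74.0510821 ]
top 8853 28.009596333371505 pitch(h vs x) [3.78278747e-03 2.79789653e+01] xmin [-53.1548557  -51.15125551]
ctrline [(-10, np.float64(-0.16)), (10, np.float64(-0.14)), (25, np.float64(-0.11))]
blade [ 0.21443143 22.10252252] 108.21594949784124
```

```bash
cat >> plan.py <<'E'
MODEL=(559.2,-213.8,-.095); BED=(603.2,236.0,-.095)
def plan2(rack,xb,z,yb=0,s=3.3,h=6.0):
    "bevel origin at xb in rack frame, sole at z mm, level"
    c,n=np.cos(rack[2]),np.sin(rack[2])
    x=xb+s
    plan((rack[0]+x*c-yb*n,rack[1]+x*n+yb*c,z),rack[2],0,h)
E
python3 - <<'E'
from plan import *
plan2(MODEL,-80,150)
E
```

```text
shift [-130.4 -195.1  -15.7] turn [3.080e+00 3.196e+01 3.000e-02]
```

```bash
python3 -m jog '-10 -10 5 0.4 4.5 0 0.8;-25 -35 5 0.9 9 0 0.8;-45 -65 5 1.3 13.5 0 0.8;-65 -95 0 1.8 18 0 0.8;-85 -125 0 2.2 22.5 0 0.8;-105 -155 -5 2.7 27 0 0.8;-120 -180 -10 3 31 0 0.8;-130.4 -195 -15.7 3.1 32 0 0.8;-130.4 -195 -15.7 3.1 32 0 0.8;-130.4 -195 -15.7 3.1 32 0 0.8'
python3 - <<'E'
from plan import *
from h import *
for z in (150,60,3): plan2(MODEL,-80,z)
c=snap('wrist','w5');snap('scene','s5')
import ingrip; ingrip.run(c)
E
```

```text
time_s: 6.43
ee_pos: [0.4822, -0.2067, 0.1534]
eef_rot: [-1.572, -0.004, 3.044]
force: [0.4, 0.2, -6.9]
grip_width: 0.03
shift [0.7 0.2 2.6] turn [-0.11 -0.22  0.13]
shift [  0.7   0.2 -87.4] turn [-0.11 -0.22  0.13]
shift [   0.7    0.2 -144.4] turn [-0.11 -0.22  0.13]
knob ctr [61.  -0.  73.5] [60.7 -0.4 73.6] 4803 x rng [49.50671877 72.32953875]
top 8907 25.752618475666655 pitch(h vs x) [-9.77579470e-04  2.57608371e+01] xmin [-54.83908056 -52.89313048]
ctrline [(-10, np.float64(-0.22)), (10, np.float64(0.17)), (25, np.float64(0.14))]
blade [ 0.21157588 19.985581  ] 106.7002122745885
```

View pics/w5.png

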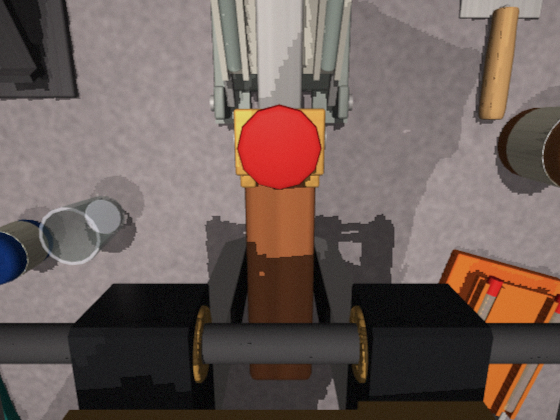

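View pics/s5.png

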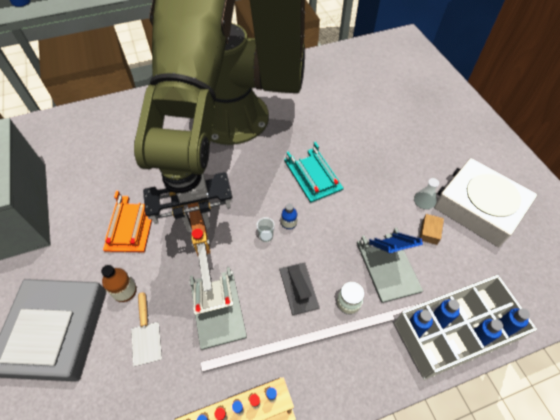

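The knob and blade line up over the white lane (px 280,60). I'll lower it.

```bash
python3 -m jog '0.7 0.2 -15 0 0 0 0.8;0.7 0.2 -35 0 0 0 0.8;0.7 0.2 -55 0 0 0 0.8;0.7 0.2 -70 0 0 0 0.8;0.7 0.2 -85 0 0 0 0.8;0.7 0.2 -85 0 0 0 0.8;0.7 0.2 -85 0 0 0 0.8'
python3 - <<'E'
from plan import *
from h import *
c=snap('wrist','w6');snap('scene','s6')
for z in (60,3): plan2(MODEL,-80,z,s=4.8,h=7.5)
import ingrip; ingrip.run(c)
E
```

```text
time_s: 7.12
ee_pos: [0.4837, -0.2048, 0.0695]
eef_rot: [-1.572, -0.003, 3.047]
force: [-0.6, -0.1, -5.7]
grip_width: 0.0295
shift [ 0.  -1.2 -3.3] turn [-0.02 -0.02 -0.02]
shift [  0.   -1.2 -60.3] turn [-0.02 -0.02 -0.02]
knob ctr [61.   1.6 73.7] [60.3  1.2 73.7] 4600 x rng [49.60705422 72.35400005]
top 8871 25.886941648433073 pitch(h vs x) [-1.13569605e-03  2.58802468e+01] xmin [-54.90995654 -52.70534134]
ctrline [(-10, np.float64(0.35)), (10, np.float64(-0.03)), (25, np.float64(-0.01))]
blade [ 0.25623857 17.38276885] 106.32337910681692
```

Run:
```python
import cv2
a=cv2.imread('pics/s6.png')[180:360,100:340]; cv2.imwrite('pics/s6z.png',cv2.resize(a,None,fx=3,fy=3,interpolation=cv2.INTER_CUBIC))
```

```text
(no output)
```

View pics/s6z.png

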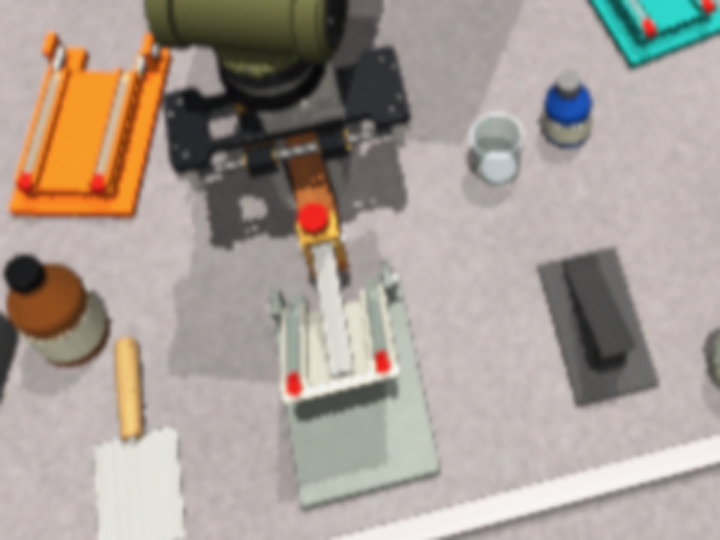

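View pics/w6.png

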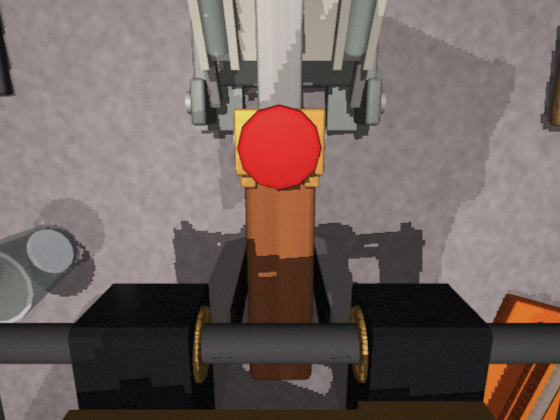

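```bash
python3 -m jog '0 -1 -10 0 0 0 0.8;0 -2 -22 0 0 0 0.8;0 -2 -34 0 0 0 0.8;0 -2 -45 0 0 0 0.8;0 -2 -53 0 0 0 0.8;0 -2 -57 0 0 0 0.8;0 -2 -59 0 0 0 0.8;0 -2 -59 0 0 0 0.8;0 -2 -59 0 0 0 0.8'
python3 - <<'E'
from plan import *
from h import *
c=snap('wrist','w7');snap('scene','s7')
plan2(MODEL,-66,0,s=5,h=8.2)
import ingrip; ingrip.run(c)
a=cv2.imread('pics/s7.png')[180:360,100:340]; cv2.imwrite('pics/s7z.png',cv2.resize(a,None,fx=3,fy=3,interpolation=cv2.INTER_CUBIC))
E
```

```text
time_s: 7.97
ee_pos: [0.4845, -0.2075, 0.012]
eef_rot: [-1.571, -0.0, 3.047]
force: [1.0, 0.2, -6.7]
grip_width: 0.0299
shift [13.9 -0.5 -4. ] turn [ 0.    0.02 -0.02]
knob ctr [61.4  1.1 74.9] [59.8  0.5 74.9] 4080 x rng [49.90630357 72.76500111]
top 8899 26.928899844346965 pitch(h vs x) [7.73815137e-04 2.69171893e+01] xmin [-54.54498741 -52.30828697]
ctrline [(-10, np.float64(0.29)), (10, np.float64(-0.13)), (25, np.float64(-0.11))]
blade [ 0.66443882 -5.06075398] 102.26432836871997
```

View pics/s7z.png

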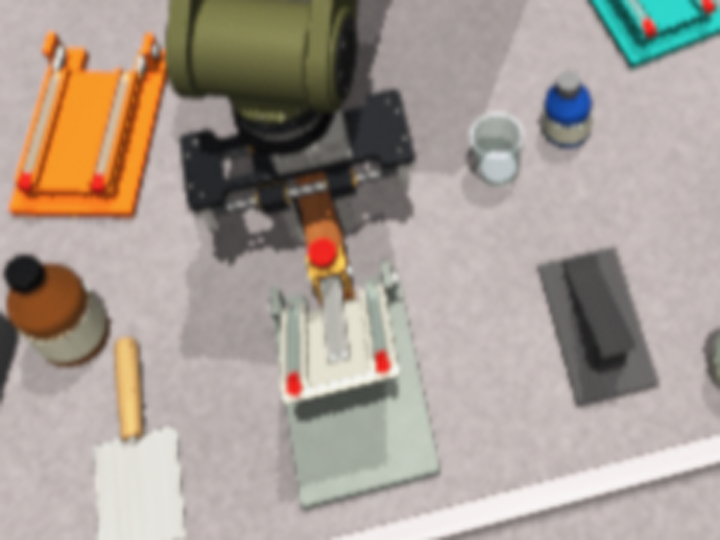

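View pics/w7.png

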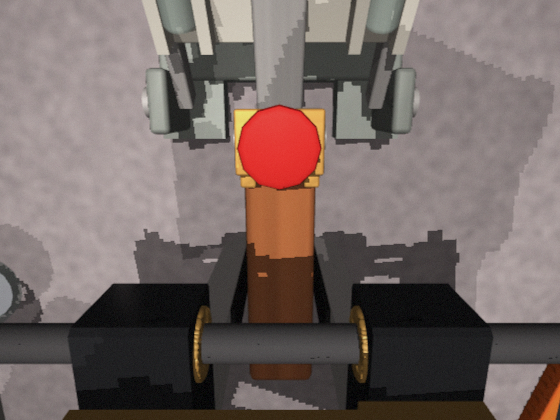

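```bash
python3 -m jog '2 0 -2.5 0 0 0 0.8;5 -0.5 -3 0 0 0 0.8;8 -0.7 -3 0 0 0 0.8;10 -1 -3 0 0 0 0.8;11 -1 -3.5 0 0 0 0.8;12 -1.1 -4 0 0 0 0.8;12 -1.1 -4 0 0 0 0.8'
python3 - <<'E'
from plan import *
print(get_obs()['force'],get_obs()['moment']); plan2(MODEL,-66,0,s=5,h=8)
E
```

```text
time_s: 8.65
ee_pos: [0.4967, -0.2087, 0.0081]
eef_rot: [-1.571, 0.0, 3.047]
force: [0.6, 0.8, -7.4]
grip_width: 0.0301
[ 0.56440218  0.84804323 -7.42932622] [0.02810875 0.11334516 0.0468386 ]
shift [ 1.8  0.6 -0.1] turn [ 0.    0.02 -0.02]
```

```bash
python3 -m jog '0 0 -1 0 0 0 0.8;1 0 -1.5 0 0 0 0.8;2 0 -1.5 0 0 0 0.8;2 0 -1.5 0 0 0 0.8;2 0 -1.5 0 0 0 0.8'
python3 -m jog '1 0 0 0 0 0 0.8;2 0 0 0 0 0 0.8;2 0 0 0 0 0 0.8;2 0 0 0 0 0 0.8'
```

```text
time_s: 9.07
ee_pos: [0.4982, -0.2087, 0.0068]
eef_rot: [-1.571, -0.001, 3.047]
force: [-6.8, -1.3, 0.3]
grip_width: 0.03
time_s: 9.4
ee_pos: [0.4982, -0.2086, 0.0068]
eef_rot: [-1.571, -0.006, 3.047]
force: [-18.4, 1.1, 8.2]
grip_width: 0.0297
```

Both contacts are felt: the stop at -18 N and the bench. I'll relax and release.

```bash
python3 -m jog '-0.3 0 0 0 0 0 0.8;-0.3 0 0 0 0 0 0.8;-0.3 0 0 0 0 0 0.5;-0.3 0 0 0 0 0 0.4;-0.3 0 0 0 0 0 0.4;-0.3 0 0 0 0 0 0.4;-0.3 0 0 0 0 0 0.4;-0.3 0 0 0 0 0 0.4'
python3 -m jog '0 0 10 0 0 0 0.4;0 0 35 0 0 0 0.4;0 0 70 0 0 0 0.4;0 0 105 0 0 0 0.4;0 0 130 0 0 0 0.4;0 0 130 0 0 0 0.4'
cat > check.py <<'E'
from plan import *
from pose import *
def chk(c,rack,zk=None):
    W=cloud(c).reshape(-1,3); im=c['img'].reshape(-1,3).astype(int)
    L=local(W,rack); red=(im[:,0]>150)&(im[:,1]<60)&(im[:,2]<60)&(np.hypot(L[:,0],L[:,1])<30)&(L[:,2]>55)
    K=L[red]; K=K[abs(K[:,2]-np.median(K[:,2]))<3]; print('knob (0,0,82 up/78 dn)',np.round(np.median(K,0),1),np.round((K.min(0)+K.max(0))/2,1),len(K))
    T=(L[:,0]<-25)&(L[:,0]>-114)&(abs(L[:,1])<13)&(L[:,2]>28)&(L[:,2]<42); P=L[T]
    if len(P)>30: print('stock top',np.median(P[:,2]),'pitch',np.polyfit(P[:,0],P[:,2],1)[0],'yaw',np.polyfit(P[:,0],P[:,1],1),'x',np.percentile(P[:,0],[1,99]))
    r=np.hypot(L[:,0],L[:,2]-35)
    for nm,m in [('blade',(abs(L[:,1])<6)),('board',(abs(L[:,1])>11)&(abs(L[:,1])<20))]:
        m=m&(L[:,0]>30)&(L[:,0]<115)&(L[:,2]>45); P=L[m]
        if len(P)>30:
            p=np.polyfit(P[:,0],P[:,2],1); print(nm,len(P),'slope',np.arctan(p[0]),'z0',p[1])
E
python3 - <<'E'
from check import *
for n in ('wrist','scene'):
    c=snap(n,n+'8'); chk(c,MODEL)
print(get_obs()['ee_pos'],get_obs()['force'])
E
```

```text
time_s: 10.07
ee_pos: [0.498, -0.2086, 0.0069]
eef_rot: [-1.571, -0.005, 3.047]
force: [-0.5, -0.1, 0.4]
grip_width: 0.0562
time_s: 10.57
ee_pos: [0.5, -0.2096, 0.1431]
eef_rot: [-1.568, 0.003, 3.047]
force: [0.6, 0.8, 0.8]
grip_width: 0.0564
knob (0,0,82 up/78 dn) [ 0.1 -0.2 81.9] [-0.1  0.1 81.8] 975
stock top 33.99113752141055 pitch -0.0002725444377056218 yaw [-0.00323014 -0.24370079] x [-112.79895899  -25.80943336]
blade 1705 slope 0.6900729430498577 z0 43.08398115582039
board 2497 slope 0.6870342416471339 z0 35.07637753265885
knob (0,0,82 up/78 dn) [ 1.2  1.  81.2] [ 1.3  1.1 81.7] 55
stock top 33.41839272961646 pitch -0.001999885192128713 yaw [0.01851378 1.70924763] x [-112.30965813  -30.18085354]
blade 128 slope 0.6313509427984125 z0 47.14423295567345
board 178 slope 0.6898171780292951 z0 33.70461171422479
[ 0.49826439 -0.20874671  0.13801629] [-0.24870273  0.15353523 -0.36627184]
```

View pics/wrist8.png

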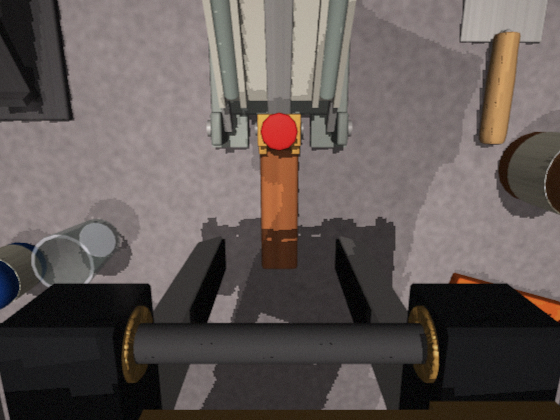

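The bevel stands flat and the blade is flush: slope 0.690 against the board's 0.687, knob at (0,0,82) in the rack frame. Next I'll press the knob.

```bash
python3 -m jog '15 -1 0 0 0 0 1;35 -3 0 0 0 0 1;55 -4.5 0 0 0 0 1;61 -5 0 0 0 0 1;61 -5 -10 0 0 0 1;61 -5 -30 0 0 0 1;61 -5 -42 0 0 0 1;61 -5 -48 0 0 0 1;61 -5 -48 0 0 0 1;61 -5 -48 0 0 0 1'
python3 - <<'E'
from h import *
o=get_obs(); print(o['ee_pos'],o['grip_width'],o['force']); snap('wrist','w9')
E
```

```text
time_s: 11.5
ee_pos: [0.559, -0.2138, 0.0901]
eef_rot: [-1.571, -0.004, 3.047]
force: [-0.0, 0.4, 0.3]
grip_width: 0.0008
[ 0.55897154 -0.21378615  0.09006579] 0.0007722348066367508 [-0.0007923   0.38445421  0.30021511]
```

View pics/w9.png

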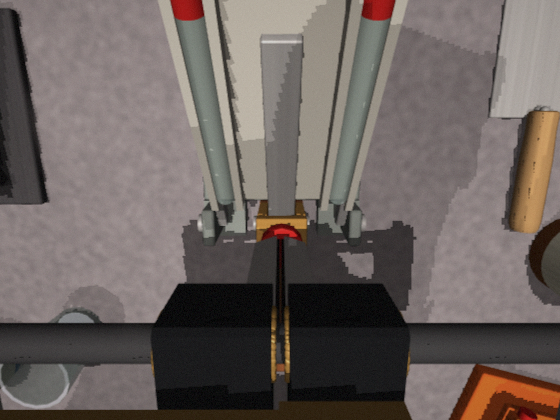

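Shut fingers are right over the knob, and the blade lies centred in the lane. I'll press in small steps.

```bash
python3 -m jog '0 0 -4 0 0 0 1;0 0 -7 0 0 0 1;0 0 -8.5 0 0 0 1;0 0 -10 0 0 0 1;0 0 -11 0 0 0 1;0 0 -12 0 0 0 1;0 0 -12.5 0 0 0 1;0 0 -12.5 0 0 0 1'
```

```text
time_s: 12.22
ee_pos: [0.5593, -0.2139, 0.0782]
eef_rot: [-1.57, -0.003, 3.047]
force: [-1.4, 0.7, 3.4]
grip_width: 0.0008
```

```bash
python3 -m jog '0 0 -1 0 0 0 1;0 0 -1.5 0 0 0 1;0 0 -1.5 0 0 0 1;0 0 -1.5 0 0 0 1'
```

```text
time_s: 12.55
ee_pos: [0.5597, -0.2141, 0.0779]
eef_rot: [-1.57, -0.001, 3.047]
force: [-4.2, 2.1, 12.5]
grip_width: 0.0005
```

```bash
python3 -m jog '0 0 -1.6 0 0 0 1;0 0 -1.8 0 0 0 1;0 0 -1.8 0 0 0 1'
python3 -m jog '0 0 5 0 0 0 1;0 0 30 0 0 0 1;-5 0 60 0 0 0 0.4;-25 2 65 0 0 0 0.4;-45 4 65 0 0 0 0.4;-61 5 60 0 0 0 0.4;-61 5 60 0 0 0 0.4;-61 5 60 0 0 0 0.4'
python3 - <<'E'
from check import *
for n in ('wrist','scene'):
    c=snap(n,n+'10'); chk(c,MODEL)
plan2(MODEL,-66,0,s=4.8,h=6.8)
E
```

```text
time_s: 12.8
ee_pos: [0.56, -0.2142, 0.0778]
eef_rot: [-1.569, -0.0, 3.047]
force: [-6.4, 2.3, 18.5]
grip_width: 0.0006
time_s: 13.47
ee_pos: [0.499, -0.2093, 0.138]
eef_rot: [-1.569, 0.0, 3.047]
force: [-0.5, -0.7, -0.1]
grip_width: 0.0369
knob (0,0,82 up/78 dn) [-1.  -0.3 77.6] [ 0.  -0.  77.2] 922
stock top 33.98530122558253 pitch -0.00013476901345252184 yaw [0.0007931 0.0418504] x [-113.02407553  -25.78093428]
blade 1672 slope 0.6917200196790088 z0 43.257998623308914
board 2460 slope 0.6876410849550845 z0 34.99703755104536
knob (0,0,82 up/78 dn) [ 2.3  1.2 77.1] [ 1.7  0.5 77.3] 50
stock top 33.39881060462449 pitch 0.003052528032748303 yaw [0.00357782 0.52332797] x [-112.94674556  -28.69319316]
blade 128 slope 0.6219484634383676 z0 48.60984080068095
board 180 slope 0.6866133738021155 z0 34.23248392359988
shift [  -1.5    1.4 -131.2] turn [ 0.09  0.01 -0.03]
```

View pics/wrist10.png

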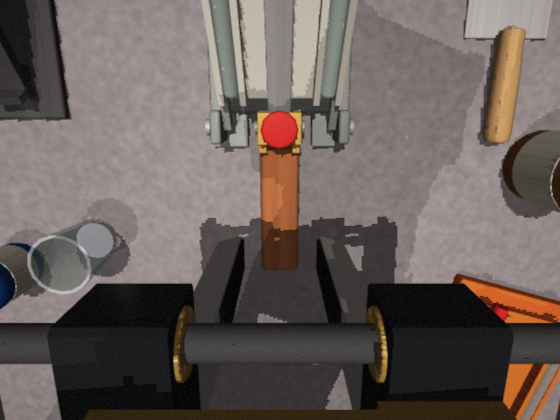

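Knob reads about 77.6 mm, so it is locked, and everything is still flush. Next I'll regrip.

```bash
python3 -m jog '-0.5 0.5 -10 0 0 0 0.35;-1 1 -35 0 0 0 0.35;-1.5 1.2 -70 0 0 0 0.35;-1.5 1.2 -100 0 0 0 0.35;-1.5 1.2 -120 0 0 0 0.35;-1.5 1.2 -130.5 0 0 0 0.35;-1.5 1.2 -130.5 0 0 0 0.35;-1.5 1.2 -130.5 0 0 0 0.35' 45
python3 -m jog '0 0 0 0 0 0 0.8;0 0 0 0 0 0 0.8;0 0 0 0 0 0 0.8;0 0 0 0 0 0 0.8;0 0 0 0 0 0 0.8;0 0 0 0 0 0 0.8' 45
python3 - <<'E'
import ingrip; ingrip.run(ingrip.camera('wrist'))
E
```

```text
time_s: 14.23
ee_pos: [0.4986, -0.2082, 0.0076]
eef_rot: [-1.569, 0.0, 3.047]
force: [0.5, 0.4, -0.1]
grip_width: 0.0608
time_s: 14.73
ee_pos: [0.4988, -0.2085, 0.0081]
eef_rot: [-1.569, 0.001, 3.047]
force: [-1.3, -1.3, 4.6]
grip_width: 0.0296
knob ctr [60.6  0.7 69.3] [58.7  0.  69.4] 3554 x rng [48.99869366 72.06978262]
top 8840 25.832323705737895 pitch(h vs x) [-3.92639880e-04  2.58430021e+01] xmin [-55.13618192 -53.2471527 ]
ctrline [(-10, np.float64(-0.17)), (10, np.float64(-0.14)), (25, np.float64(0.1))]
blade [  0.82384642 -14.95070315] 101.07581507301875
```

```bash
python3 -m jog '0 0 5 0 0 0 0.8;-1 0 15 0 0 0 0.8;-3 0 35 0 0 0 0.8;-5 0 65 0 0 0 0.8;-5 0 95 0 0 0 0.8;-5 0 125 0 0 0 0.8;-5 0 130 0 0 0 0.8;-5 0 130 0 0 0 0.8;-5 0 130 0 0 0 0.8' 45
python3 - <<'E'
from plan import *
from h import *
plan2(BED,-80,110,s=5.3,h=8.1); print(get_obs()['force'])
c=snap('scene','s11'); c=snap('wrist'); import ingrip; ingrip.run(c)
E
```

```text
time_s: 15.53
ee_pos: [0.4931, -0.2081, 0.1368]
eef_rot: [-1.569, -0.001, 3.047]
force: [-0.4, -0.2, -6.8]
grip_width: 0.0294
shift [ 35.7 451.2 -18.7] turn [ 0.07 -0.05 -0.04]
[-0.36251895 -0.22745052 -6.81226217]
knob ctr [60.7  0.7 69.4] [60.3  0.4 69.5] 4252 x rng [49.19524998 72.04951303]
top 8849 25.954660859342436 pitch(h vs x) [-1.19194617e-03  2.59565149e+01] xmin [-55.12498368 -53.12330678]
ctrline [(-10, np.float64(0.26)), (10, np.float64(-0.16)), (25, np.float64(0.29))]
blade [  0.83012587 -15.63309527] 101.0228524272916
```

View pics/s11.png

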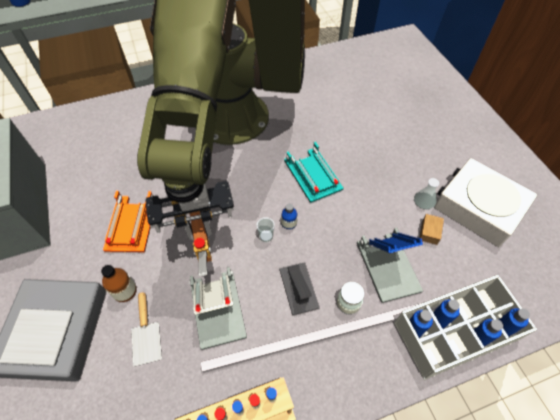

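```bash
python3 -m jog '0 20 0 0 0 0 0.8;0 50 0 0 0 0 0.8;3 80 0 0 0 0 0.8;6 110 0 0 0 0 0.8;9 140 0 0 0 0 0.8;12 170 0 0 0 0 0.8;15 200 0 0 0 0 0.8;18 230 0 0 0 0 0.8;20 255 0 0 0 0 0.8;22 270 0 0 0 0 0.8' 45
python3 - <<'E'
from plan import *
plan2(BED,-80,110,s=5.3,h=8.1)
E
```

```text
time_s: 16.47
ee_pos: [0.514, 0.0644, 0.1342]
eef_rot: [-1.57, -0.005, 3.049]
force: [0.6, -0.1, -6.8]
grip_width: 0.0296
shift [ 14.8 178.7 -16.1] turn [ 0.01 -0.31 -0.12]
```

```bash
python3 -m jog '2 30 0 0 0 0 0.8;5 60 0 0 -0.1 0 0.8;8 95 0 0 -0.3 -0.1 0.8;11 125 0 0 -0.3 -0.1 0.8;13 150 0 0 -0.3 -0.1 0.8;14 170 -5 0 -0.3 -0.1 0.8;15 178.7 -10 0 -0.3 -0.1 0.8;15 178.7 -16 0 -0.3 -0.1 0.8;15 178.7 -16 0 -0.3 -0.1 0.8;15 178.7 -16 0 -0.3 -0.1 0.8' 45
python3 - <<'E'
from plan import *
from h import *
plan2(BED,-80,60,s=5.3,h=8.1); print(get_obs()['force'])
c=snap('scene','s12'); c=snap('wrist','w12'); import ingrip; ingrip.run(c)
a=cv2.imread('pics/s12.png')[180:360,220:460]; cv2.imwrite('pics/s12z.png',cv2.resize(a,None,fx=3,fy=3,interpolation=cv2.INTER_CUBIC))
E
```

```text
time_s: 17.3
ee_pos: [0.5287, 0.2419, 0.1172]
eef_rot: [-1.569, -0.002, 3.046]
force: [0.3, -0.3, -6.4]
grip_width: 0.0296
shift [  0.2   1.2 -49.1] turn [ 0.07 -0.12  0.02]
[ 0.30391685 -0.34236566 -6.41442258]
knob ctr [60.6  0.7 68.8] [59.1  0.1 68.8] 3737 x rng [49.02019778 71.94144601]
top 8858 25.388411255018625 pitch(h vs x) [-2.61549211e-03  2.53890682e+01] xmin [-55.40564055 -53.45472172]
ctrline [(-10, np.float64(0.17)), (10, np.float64(0.18)), (25, np.float64(0.19))]
blade [  0.81595541 -14.81313113] 100.87307767541563
```

View pics/s12z.png

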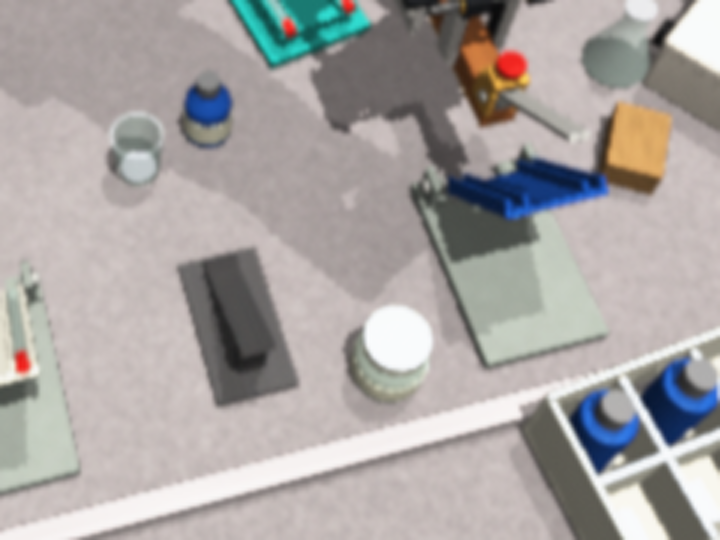

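View pics/w12.png

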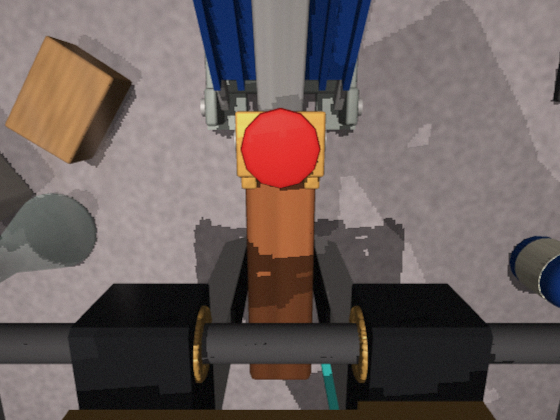

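Aligned over the blue lane, and the flask and box are well clear. I'll descend.

```bash
python3 -m jog '0 1 -12 0 0 0 0.8;0 1 -27 0 0 0 0.8;0 1 -42 0 0 0 0.8;0 1 -55 0 0 0 0.8;0 1 -65 0 0 0 0.8;0 1 -75 0 0 0 0.8;0 1 -85 0 0 0 0.8;0 1 -90 0 0 0 0.8;0 1 -90 0 0 0 0.8' 45
python3 - <<'E'
from plan import *
from h import *
plan2(BED,-80,2,s=5.3,h=8.1); print(get_obs()['force'],get_obs()['moment'])
c=snap('scene','s13'); c=snap('wrist','w13'); import ingrip; ingrip.run(c)
a=cv2.imread('pics/s13.png')[180:360,220:460]; cv2.imwrite('pics/s13z.png',cv2.resize(a,None,fx=3,fy=3,interpolation=cv2.INTER_CUBIC))
E
```

```text
time_s: 18.15
ee_pos: [0.5288, 0.2428, 0.0271]
eef_rot: [-1.57, -0.002, 3.046]
force: [-0.5, -0.4, -7.3]
grip_width: 0.0298
shift [  0.1   0.2 -17. ] turn [ 0.05 -0.1   0.05]
[-0.522139   -0.43382094 -7.29970443] [0.00271224 0.12609749 0.03822648]
knob ctr [60.4  0.7 68.6] [58.7 -0.3 68.7] 3551 x rng [49.06517714 71.86088756]
top 8873 25.240238739946694 pitch(h vs x) [-2.52126359e-03  2.52478458e+01] xmin [-55.29473227 -53.34396277]
ctrline [(-10, np.float64(0.12)), (10, np.float64(0.14)), (25, np.float64(-0.27))]
blade [  0.8219114  -15.36131521] 100.79883173130183
```

View pics/s13z.png

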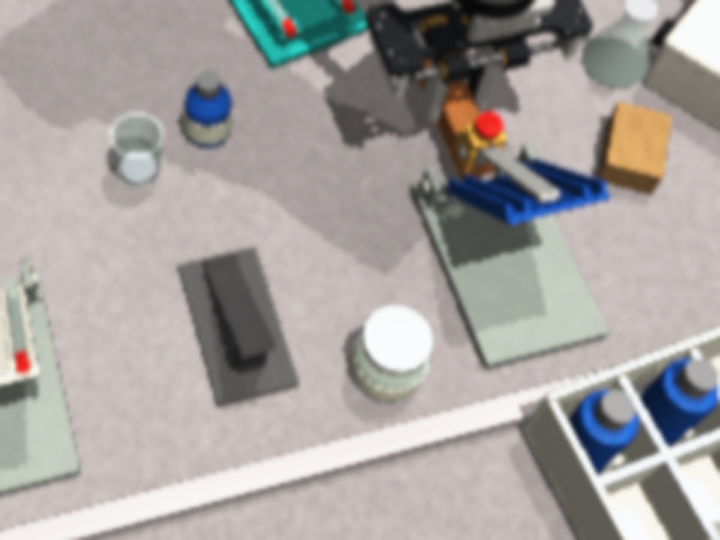

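View pics/w13.png

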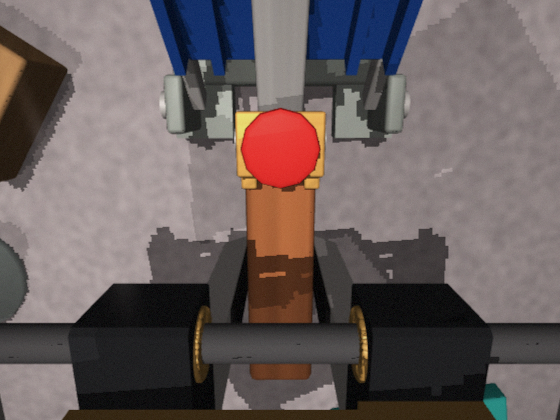

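```bash
python3 -m jog '0 -1 -5 0 0 0 0.8;0 -1.2 -9 0 0 0 0.8;0 -1.2 -13 0 0 0 0.8;0 -1.2 -16 0 0 0 0.8;0 -1.2 -17 0 0 0 0.8;0 -1.2 -17 0 0 0 0.8' 45
python3 -m jog '2 -0.2 -0.5 0 0 0 0.8;5 -0.5 -1 0 0 0 0.8;7 -0.7 -1.2 0 0 0 0.8;9 -0.9 -1.2 0 0 0 0.8;11 -1 -1.2 0 0 0 0.8;11 -1 -1.2 0 0 0 0.8' 45
python3 - <<'E'
from plan import *
from h import *
plan2(BED,-66,0,s=5.3,h=8.1); print(get_obs()['force'],get_obs()['moment'])
c=snap('scene','s14'); c=snap('wrist','w14'); import ingrip; ingrip.run(c)
a=cv2.imread('pics/s14.png')[180:360,220:460]; cv2.imwrite('pics/s14z.png',cv2.resize(a,None,fx=3,fy=3,interpolation=cv2.INTER_CUBIC))
E
```

```text
time_s: 18.75
ee_pos: [0.5292, 0.2419, 0.0111]
eef_rot: [-1.57, -0.001, 3.046]
force: [-0.7, -0.7, -6.5]
grip_width: 0.0297
time_s: 19.25
ee_pos: [0.5407, 0.2408, 0.01]
eef_rot: [-1.57, -0.0, 3.046]
force: [0.5, -0.3, -6.0]
grip_width: 0.0295
shift [ 2.1  0.9 -1.9] turn [ 0.02 -0.01  0.06]
[ 0.47538762 -0.30084052 -5.98494228] [0.03994871 0.04025938 0.00179517]
knob ctr [60.7  0.7 69.3] [57.9 -0.4 69.4] 3027 x rng [49.05289526 72.23202034]
top 8855 25.838582330570862 pitch(h vs x) [-1.00441719e-03  2.58367419e+01] xmin [-54.99009443 -53.05052241]
ctrline [(-10, np.float64(0.25)), (10, np.float64(0.26)), (25, np.float64(0.07))]
blade [  0.82241959 -14.81169947] 101.0757188022936
```

View pics/s14z.png

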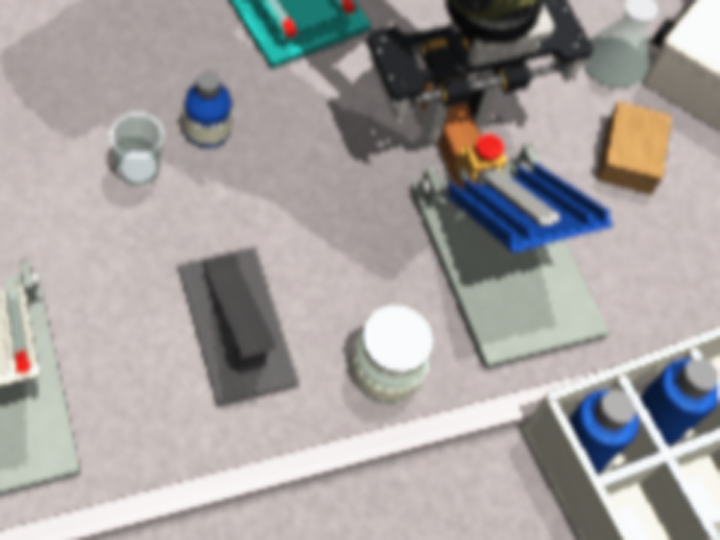

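The board is being pressed down as planned. I'll set the bevel on the bench and push it home.

```bash
python3 -m jog '0 0 -1.5 0 0 0 0.8;0 0 -2.5 0 0 0 0.8;1 0 -3 0 0 0 0.8;2 0 -3 0 0 0 0.8;2.5 0 -3 0 0 0 0.8;2.5 0 -3 0 0 0 0.8' 45
python3 -m jog '1 0 0 0 0 0 0.8;2 0 -0.3 0 0 0 0.8;2 0 -0.3 0 0 0 0.8;2 0 -0.3 0 0 0 0.8' 45
python3 - <<'E'
from plan import *
plan2(BED,-66,0,s=5.3,h=8.1); print(get_obs()['force'],get_obs()['moment'])
E
```

```text
time_s: 19.85
ee_pos: [0.5423, 0.2411, 0.0081]
eef_rot: [-1.57, -0.001, 3.046]
force: [-12.1, -0.8, 11.6]
grip_width: 0.0297
time_s: 20.18
ee_pos: [0.543, 0.2413, 0.0081]
eef_rot: [-1.57, -0.004, 3.046]
force: [-14.9, -0.5, 6.8]
grip_width: 0.0298
shift [-0.2  0.5 -0. ] turn [ 0.04 -0.25  0.02]
[-14.89886673  -0.52013172   6.82209593] [-0.18453029  2.29206579 -0.07407237]
```

```bash
python3 -m jog '-0.2 0 0 0 0 0 0.8;-0.2 0 0 0 0 0 0.8;-0.2 0 0 0 0 0 0.5;-0.2 0 0 0 0 0 0.4;-0.2 0 0 0 0 0 0.4;-0.2 0 0 0 0 0 0.4;-0.2 0 0 0 0 0 0.4;-0.2 0 0 0 0 0 0.4'
python3 -m jog '0 0 10 0 0 0 0.4;0 0 35 0 0 0 0.4;0 0 70 0 0 0 0.4;0 0 105 0 0 0 0.4;0 0 130 0 0 0 0.4;0 0 130 0 0 0 0.4;0 0 130 0 0 0 0.4'
python3 - <<'E'
from check import *
for n in ('wrist','scene'):
    c=snap(n,n+'15'); chk(c,BED)
E
```

```text
time_s: 20.85
ee_pos: [0.5429, 0.2413, 0.0082]
eef_rot: [-1.57, -0.004, 3.046]
force: [0.8, -0.7, 0.5]
grip_width: 0.0563
time_s: 21.43
ee_pos: [0.5434, 0.2415, 0.1401]
eef_rot: [-1.571, -0.001, 3.046]
force: [-0.8, 0.4, -0.5]
grip_width: 0.0562
knob (0,0,82 up/78 dn) [-0.9 -0.1 77.6] [-0.2  0.2 77.5] 930
stock top 34.01037417524441 pitch -0.0005378354439208235 yaw [-0.00274471 -0.13076461] x [-113.02332807  -25.81295985]
blade 1681 slope 0.6920128025897428 z0 43.29439124352213
board 2481 slope 0.6893761498991469 z0 35.3332547115499
knob (0,0,82 up/78 dn) [ 2.5 -3.4 77.6] [ 2.5 -2.2 77.5] 41
stock top 33.00355473660768 pitch -0.0017633188652849355 yaw [-0.01065958 -1.18413954] x [-112.1410127   -27.17212803]
blade 105 slope 0.633280689449075 z0 47.04486754439087
board 108 slope 0.6874975619410251 z0 34.52765699164129
```

View pics/wrist15.png

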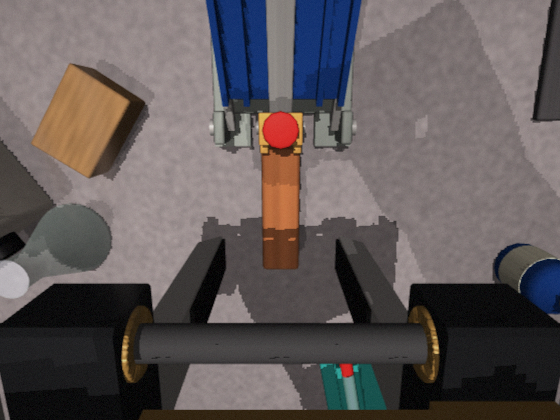

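View pics/scene15.png

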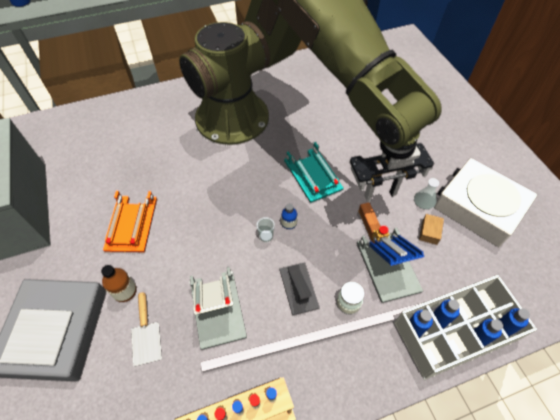

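The bevel stands at the blue rack with the board at 0.689 against the model's 0.687 and the blade flush. The robot is clear, so I'll hand in.

```bash
python3 -c "
from station import hand_in
print(hand_in())"
```

```text
the job is handed in; nothing more can be done
None
```

The job is done and handed in at about 21.5 s of the 58 s allowed; the hand-in gave no verdict.

**What I did**
- **Model rack:** I lifted the bevel off its rest and lowered it into the white rack's mouth. I pushed it against the stop and released it there with the blade flush and the knob up.
- **Locking:** I pressed the red knob down with up to 18.5 N, slightly above the suggested 12 to 15 N.
- **Blue rack:** I carried the locked bevel over and pushed it home (about 15 N at the stop). Then I let go and raised the open gripper clear.

**Last wrist-camera checks at the blue rack**
- **Slope:** the blue board is at 0.689 rad, against 0.687 rad for the model's board.
- **Blade:** it lies at 0.692 rad, which is flush.
- **Knob:** its top is 77.6 mm above the bench, so it is locked (78 mm expected when fully down).
- **Stock:** it stands flat to within 0.001 rad, with the knob within about 1 mm of the pivot line.
- **Bench:** no bystander looked moved in the last scene picture, and the model's board measured the same before and after I pressed the knob.

**One disagreement:** the scene camera gave the blade's slope as 0.63 rad at both racks. I put this down to few, coarse depth points on the narrow blade. Its board slope (0.687 rad) and knob height agreed with the wrist camera.

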